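# Switch on the microscope bench at its interlocked isolator bank

## Robot

A 6-joint arm with a two-finger parallel gripper is mounted at the origin on the work surface. World frame = base frame: x ahead of the robot, y to its left, z up, the work surface at z = 0. Lengths are in m, angles in degrees, forces in N, time in s.
With the tool pointing down it reaches from about 0.35 to 0.875 m from the base axis. Payload 4.2 kg.
Tool frame: the origin (TCP) lies on the front face of the gripper's body, between the roots of the fingers; the fingertips stand 70 mm ahead of it and the grasp point (between the pads) lies 51 mm ahead of it; z points along the fingers, y is the line along which they close (so a half turn about z gives the same grasp; the last joint's range is limited). The gripper opens to 87 mm and grips with 3 to 60 N. Pads are 19 mm wide; open, the fingers measure 117 mm over their backs; the gripper's body (75 mm by 190 mm) begins 51 mm behind the grasp point.
Start: joints at [80.879, 22.042, 0.453, 0, -68.411, -14.817], TCP at [0.254, 0.571, 0.292] pointing down, gripper open.
Joint ranges: [-179.83, 179.83], [-69.29, 118.12], [-61.27, 80.66], [-181.25, 117.63], [-171.15, -9.14], [-177.46, 177.46]. Speed limits (degrees/s): [159.86, 159.86, 180, 180, 180, 180].

## Interface

Orientations are given as a 3x3 rotation matrix whose columns are the frame's x, y, z axes.
In Python, from station import r gives the robot as it stands.
- The arm moves only by the shell command python3 -m pendant 'ROWS' [OPENING]. ROWS is JSON, a list of rows, each a list of 2 entries, a list of its own where there are three numbers: the shift along the tool's x, y, z in mm, then the turn, a rotation vector about the tool's x, y, z in rad. A call has 1 to 10 rows; each row is the pose to reach, as a shift and turn from the pose commanded when the call began, along the tool's axes at that moment; what a row does not reach only later rows make up. A row lasts 1/10 s, in which the tool goes at most 50 mm and 8.59 degrees, less where a joint would pass 70% of its speed; a pose out of reach is approached as far as the arm can. A call with a gripper value outside its range is refused whole. OPENING is the opening, from 0 (shut) to 1 (fully open), set as the call begins (- or left out, the last holds). The fingers move at their own pace and stop on an object; the grip force is fixed at half the most. Time passes only in rows, so rows that repeat a pose let the fingers close. It gives the time, the measured TCP pose, the force, the opening and the grip force at its end, in the units of the state.
- r.sense(): the state, without advancing time (a new reading comes with each control period).
- r.capture(name): name is "side" or "top" or "wrist"; returns a dict with "frame" (400x640x3 uint8, red, green, blue), "vertical_fov" (degrees; the focal length in pixels is half the picture's height over the tangent of half this angle, whatever the lens; pixels are square), "cx", "cy" (the principal point, pixels), "rvec" (rotation vector, rad) and "tvec" (3), from world to camera coordinates, as OpenCV has them. Camera axes: x right, y down, z forward; pixel columns grow to the right and rows downward; lengths in m; the calibration is good to about 2 mm. A picture is of the moment at which its call begins. There is no depth.
- r.finish_job(): hands the job in; it is judged then, once.
The state is a dict: "time_s": time; "joints": joint angles; "joint_velocities": joint speeds; "effort": joint torques, N m; "tcp_pos": TCP position; "ee_rot": TCP orientation; "wrist_force": force on the tool from outside, world axes, zero at the start; "moment": the same for the moment, N m; "gripper_width": opening from 0.0 (shut) to 1.0 (fully open); "gripper_force": force on a finger pad.
Only numpy, scipy, OpenCV 4.12 (cv2) and the standard library are available. Lean on these libraries where they do the work, as an engineer would, in place of code of your own. Each camera call takes 0.05 s, during which the arm holds its last target. There are 200 camera calls.

## Task

Switch on the microscope bench: throw all three levers of the isolator box from off (leaning towards the robot) fully home to the far side, and leave them there. They are interlocked and go only one after another in an order that is not marked, so feel gently which lever is free; a blocked one gives a little and then stiffens: leave it and try another, and never push any lever or the box with more than 20 N. Do not disturb the beaker, the bottle and the slide box beside it.

Things in the scene. Friction and masses are not known exactly. Their poses are not given: they have to be found in the camera images.
- bank: Isolator bank: flat white box fixed to the bench, 140 (its x, front to back) x 280 (its y) x 60 mm high, yaw within 0.3 rad. Origin: centre of its underside; x away from the robot, y left, z up. Three equal levers in its top in a row along y, 85 mm apart. Interlocked inside: only one of those still off is free, and frees the next when fully home. The order differs each time and shows nowhere.
- lever_left (a joint): Left lever's angle (rad): 0 off, leaning 0.5 rad from upright to the robot's side; 1.0 home at its stop, leaning 0.5 rad to the far side; starts at 0 to 0.06. Axis along the bank's y, 50 mm above the bench, at x 0, y +85 mm in the bank's frame. Free: 1 to 5 N of push all the way. Blocked: as light for 0.12 rad (about 10 mm at the tip), then springy-stiff. It stays where it is left.
- left_tip (a point): Upper end of the left lever's handle: centre of its rounded end, 100 mm from the lever's axis (the handle ends 10 mm further). The lever is a round steel stem 10 mm thick with a round black plastic handle 20 mm thick on its upper 50 mm.
- lever_middle (a joint): Middle lever's angle (rad): 0 off, leaning 0.5 rad from upright to the robot's side; 1.0 home at its stop, leaning 0.5 rad to the far side; starts at 0 to 0.06. Axis along the bank's y, 50 mm above the bench, at x 0, y 0 in the bank's frame. Free: 1 to 5 N of push all the way. Blocked: as light for 0.12 rad (about 10 mm at the tip), then springy-stiff. It stays where it is left.
- middle_tip (a point): Upper end of the middle lever's handle: centre of its rounded end, 100 mm from the lever's axis (the handle ends 10 mm further). The lever is a round steel stem 10 mm thick with a round black plastic handle 20 mm thick on its upper 50 mm.
- lever_right (a joint): Right lever's angle (rad): 0 off, leaning 0.5 rad from upright to the robot's side; 1.0 home at its stop, leaning 0.5 rad to the far side; starts at 0 to 0.06. Axis along the bank's y, 50 mm above the bench, at x 0, y -85 mm in the bank's frame. Free: 1 to 5 N of push all the way. Blocked: as light for 0.12 rad (about 10 mm at the tip), then springy-stiff. It stays where it is left.
- right_tip (a point): Upper end of the right lever's handle: centre of its rounded end, 100 mm from the lever's axis (the handle ends 10 mm further). The lever is a round steel stem 10 mm thick with a round black plastic handle 20 mm thick on its upper 50 mm.
- beaker: Bystander: an empty glass beaker, 66 mm across, 90 mm high, standing to the left of the bank. Origin: centre of its underside.
- oil_bottle: Bystander: a small amber immersion-oil bottle, 34 mm across, 70 mm high, standing to the right of the bank. Origin: centre of its underside.
- slide_box: Bystander: a closed blue box of microscope slides, 85 x 100 x 34 mm, lying on the far side of the bank. Origin: centre of its underside.

How it is judged (in metres and radians):
On the way, in this order (a step that is already met when the one before it is completed fails the run):
1. one lever is home while the other two are still off (((value of joint lever_left above 0.93 rad and value of joint each of lever_middle, lever_right below 0.4 rad) or (value of joint lever_middle above 0.93 rad and value of joint each of lever_left, lever_right below 0.4 rad) or (value of joint lever_right above 0.93 rad and value of joint each of lever_left, lever_middle below 0.4 rad))), for 0.1 s.
2. two levers are home while the last is still off (((value of joint lever_left below 0.4 rad and value of joint each of lever_middle, lever_right above 0.93 rad) or (value of joint lever_middle below 0.4 rad and value of joint each of lever_left, lever_right above 0.93 rad) or (value of joint lever_right below 0.4 rad and value of joint each of lever_left, lever_middle above 0.93 rad))), for 0.1 s.
At the end, for the whole second after the job is handed in: All three levers are home on the far side (each above 0.93 rad of its 1.0 rad swing) and at rest (value of joint each of lever_left, lever_middle, lever_right above 0.93 rad and velocity of joint each of lever_left, lever_middle, lever_right below 0.05 rad/s); the robot touches nothing.
It fails at once if a lever or the box is pushed with more than 20 N (contact force between anything else and bank above 20 N).
It fails at once if a bystander is moved by more than 20 mm or tipped (distance of any of beaker, oil_bottle, slide_box from where it was at the start of the episode above 0.02 m or angle between any of beaker, oil_bottle, slide_box's own z axis and vertical above 0.3 rad).
It also fails if it takes over 72 s, if anything falls off the work surface, if the arm or the gripper's body presses on something with over 40 N, if the wrist force passes 120 N, or if a joint passes its speed limit or range.

## Working session

There is one attempt and no reset: what is moved stays moved. The work goes in short steps, Python scripts to look and compute and a shell command to move; the robot and the scene stay as the last step left them, time stands still between calls to the robot, and variables do not carry over. Pictures are saved under pics/ and viewed, at most 10 in all, crops included, and the job is handed in when it is done.

```bash
ls; mkdir -p pics
python3 - <<'E'
from station import r
import cv2,numpy as np
s=r.sense();print(s['time_s'],s['tcp_pos'],s['ee_rot'])
for n in("top","side"):
    c=r.capture(n);cv2.imwrite(f"pics/{n}0.png",c["frame"][:,:,::-1]);np.savez(f"{n}0.npz",**c)
    print(n,c["vertical_fov"],c["cx"],c["cy"],c["rvec"],c["tvec"])
E
```

```text
pics
0.0 [0.2533836  0.57083033 0.29113673] [[ 9.13928692e-01 -4.05874008e-01 -7.97507366e-04]
 [-4.05874776e-01 -9.13926337e-01 -2.07770116e-03]
 [ 1.14421913e-04  2.22255883e-03 -9.99997524e-01]]
top 53.357625696138875 321.7532421694431 200.45383239924465 [ 2.15353911 -2.18451033  0.1531283 ] [0.06128887 0.62197611 0.92257206]
side 51.986383497894984 319.7740640907679 203.62111707779098 [ 2.12924654 -0.86917331  0.41997347] [-0.42366972  0.3983656   0.63474759]
```

View pics/top0.png

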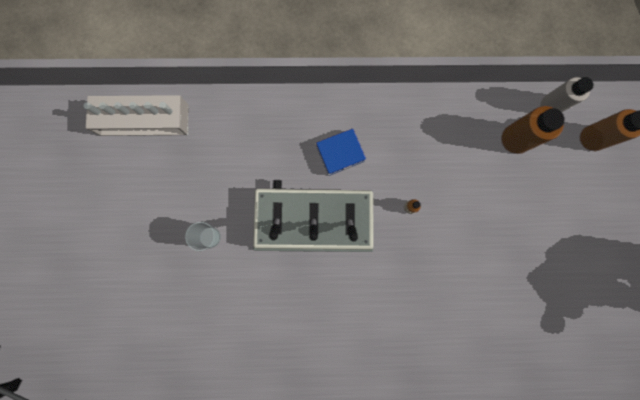

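View pics/side0.png

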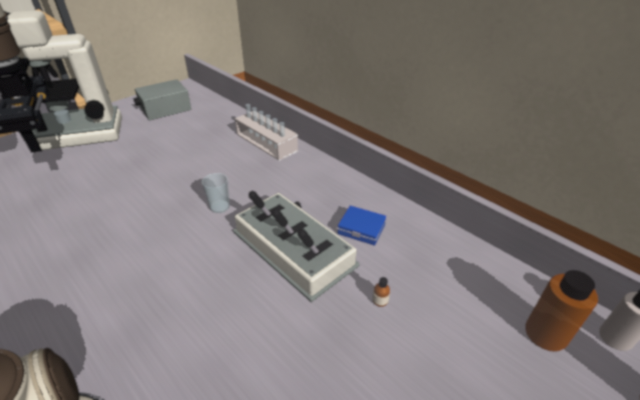

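The top view shows the bank at about columns 255–373 and rows 190–249, with the lever tips near (274,235), (314,235) and (352,237). The beaker is at (203,236), the bottle at (414,206) and the blue box at (341,151). The side view agrees with this layout.

```bash
cat > h.py <<'E'
import cv2,numpy as np
def ray(c,uv,z):
    R=cv2.Rodrigues(c["rvec"])[0]; f=200/np.tan(np.radians(float(c["vertical_fov"]))/2)
    d=R.T@np.array([(uv[0]-c["cx"])/f,(uv[1]-c["cy"])/f,1]); o=-R.T@c["tvec"]
    return o+d*(z-o[2])/d[2]
def proj(c,P):
    f=200/np.tan(np.radians(float(c["vertical_fov"]))/2)
    K=np.array([[f,0,c["cx"]],[0,f,c["cy"]],[0,0,1]])
    return cv2.projectPoints(np.float64(P).reshape(-1,3),c["rvec"],c["tvec"],K,None)[0].reshape(-1,2)
E
python3 - <<'E'
from h import *
c=dict(np.load("top0.npz"));s=dict(np.load("side0.npz"))
im=c["frame"].astype(int)
# cream/green: green>blue
m=((im[:,:,1]-im[:,:,2]>4)&(im[:,:,1]>=im[:,:,0]-12)).astype(np.uint8)
m[:170]=0;m[270:]=0;m[:,:240]=0;m[:,390:]=0
m=cv2.morphologyEx(m,cv2.MORPH_OPEN,np.ones((3,3)))
pts=cv2.findNonZero(m);b=cv2.minAreaRect(pts);print(b)
P=np.array([ray(c,p,.06) for p in cv2.boxPoints(b)]);print(P.round(4))
print([np.linalg.norm(P[i]-P[i-1]).round(4) for i in range(4)])
o=P.mean(0)
e=sorted([P[i]-P[i-1] for i in range(4)],key=lambda v:-v[1])[0]; yaw=np.arctan2(-e[0],e[1])
print("bank",o,yaw)
R=np.array([[np.cos(yaw),-np.sin(yaw),0],[np.sin(yaw),np.cos(yaw),0],[0,0,1]])
L=[]
for y in(.085,0,-.085):
    t=R@[ -.1*np.sin(.48),y,.05+.1*np.cos(.48)]+[o[0],o[1],0]; L.append(t)
print(np.round(L,4)); print(proj(c,L),proj(s,L))
C=[R@[x,y,.06]+[o[0],o[1],0] for x in(-.07,.07) for y in(-.14,.14)]
out=[]
for cc,(x0,y0) in((c,(220,110)),(s,(180,160))):
    v=cc["frame"][:,:,::-1].copy()
    v=cv2.resize(v,None,fx=4,fy=4)
    for p in proj(cc,L+C): cv2.circle(v,tuple(int(q*4+2) for q in p),3,(0,0,255),-1)
    out.append(v[y0*4:y0*4+600,x0*4:x0*4+800])
cv2.imwrite("pics/o1.png",out[0]);cv2.imwrite("pics/o2.png",out[1])
E
```

```text
((313.53466796875, 219.67108154296875), (120.10287475585938, 61.63347244262695), 1.2590452432632446)
[[ 0.5088  0.2139  0.06  ]
 [ 0.6527  0.2115  0.06  ]
 [ 0.6428 -0.0717  0.06  ]
 [ 0.4984 -0.064   0.06  ]]
[np.float64(0.2781), np.float64(0.1439), np.float64(0.2833), np.float64(0.1447)]
bank [0.57566871 0.07242844 0.06      ] -0.03737922923111672
[[ 0.5327  0.1591  0.1387]
 [ 0.5295  0.0742  0.1387]
 [ 0.5263 -0.0108  0.1387]]
[[273.13993499 237.46079409]
 [313.16323375 238.36132585]
 [353.04902594 239.25876369]] [[250.71112823 195.57306937]
 [273.8733908  214.11007657]
 [299.71421391 234.7907645 ]]
```

View pics/o1.png

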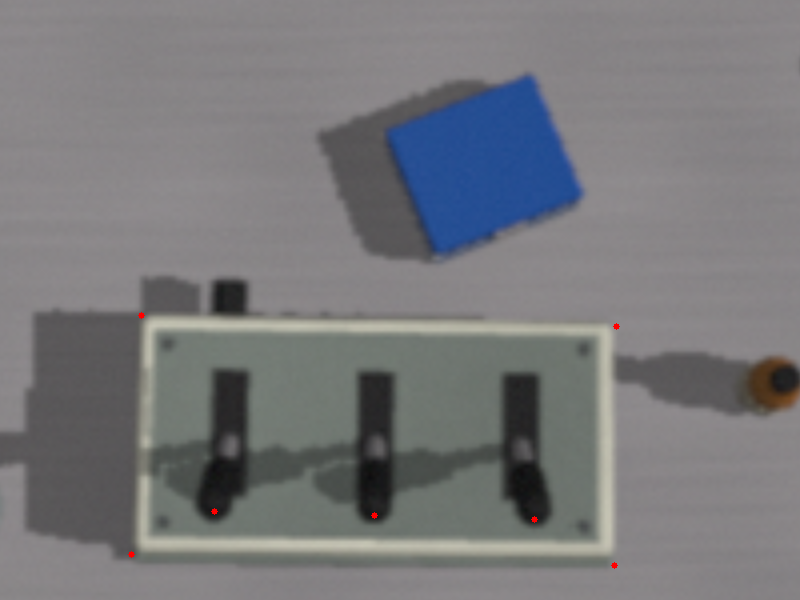

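View pics/o2.png

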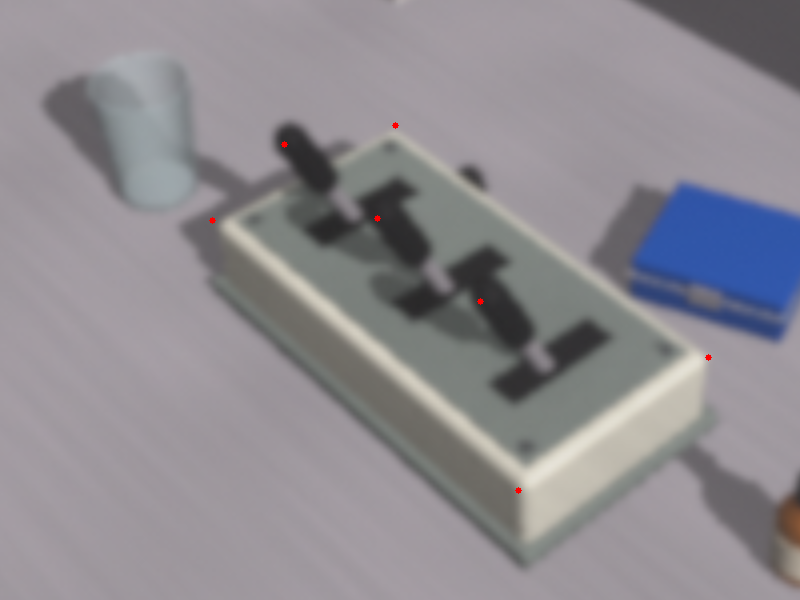

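The crops show the red marks 4–10 px (crop scale) outside the true top corners, because the mask took in the flange. In the top crop the true corners are (146,318), (614,327), (613,553) and (138,549). In the side crop they are (390,133), (705,352), (525,475) and (224,222). I'll re-fit with those corners.

Run:
```python
from h import *
from station import r
from scipy.spatial.transform import Rotation as Ro
c=dict(np.load("top0.npz"));s=dict(np.load("side0.npz"))
A=np.array([[146,318],[614,327],[613,553],[138,549]])
B=np.array([[390,133],[705,352],[525,475],[224,222]])
for cc,X,o0 in((c,A,(220,110)),(s,B,(180,160))):
    P=np.array([ray(cc,(x-1.5)/4+np.array(o0),.06) for x in X])  # FL FR NR NL
    o=P.mean(0); e=(P[0]+P[3]-P[1]-P[2]); f=P[0]+P[1]-P[2]-P[3]
    print(o.round(4),"yaw",np.arctan2(-e[0],e[1]),np.arctan2(f[1],f[0]),"sz",np.linalg.norm(e)/2,np.linalg.norm(f)/2)
# handle tips, by dark handle end in both views -> triangulate
def pm(cc):
    f=200/np.tan(np.radians(float(cc["vertical_fov"]))/2);K=np.array([[f,0,cc["cx"]],[0,f,cc["cy"]],[0,0,1]])
    return K@np.c_[cv2.Rodrigues(cc["rvec"])[0],cc["tvec"]]
a=(np.array([[213,505],[374,508],[535,510]])-1.5)/4+[220,110]
b=(np.array([[289,138],[377,209],[480,290]])-1.5)/4+[180,160]
X=cv2.triangulatePoints(pm(c),pm(s),a.T,b.T);print((X[:3]/X[3]).T.round(4))
```

```text
[0.5776 0.0712 0.06  ] yaw -0.02788823887405531 -0.03263000553366637 sz 0.2755703735483339 0.13381321986969483
[0.5774 0.0716 0.06  ] yaw -0.011590462713299648 -0.03576497771933113 sz 0.26984968951628935 0.1300642824535928
[[ 0.5362  0.1593  0.1408]
 [ 0.532   0.0749  0.1432]
 [ 0.5293 -0.01    0.1439]]
```

```bash
python3 -m pendant '[[[38,28,0],[0,0,-0.04]],[[76,56,0],[0,0,-0.08]],[[115,84,0],[0,0,-0.12]],[[153,112,0],[0,0,-0.16]],[[191,140,0],[0,0,-0.2]],[[230,168,0],[0,0,-0.24]],[[268,196,0],[0,0,-0.28]],[[306,224,0],[0,0,-0.32]],[[344,252,0],[0,0,-0.36]],[[382,280,0],[0,0,-0.383]]]' 0; python3 -m pendant '[[[0,0,0],[0,0,0]],[[0,0,0],[0,0,0]],[[0,0,0],[0,0,0]]]'
```

```text
time_s: 1.1
tcp_pos: [0.4895, 0.1585, 0.2921]
ee_rot: [[0.999, -0.033, -0.0], [-0.033, -0.999, -0.0], [-0.0, 0.0, -1.0]]
wrist_force: [0.6, 0.8, -0.1]
gripper_width: 0.174
gripper_force: 0.0
time_s: 1.4
tcp_pos: [0.4888, 0.1607, 0.292]
ee_rot: [[0.999, -0.034, -0.001], [-0.034, -0.999, -0.0], [-0.001, 0.0, -1.0]]
wrist_force: [1.1, 0.6, -0.0]
gripper_width: 0.019
gripper_force: 0.0
```

Next I descend 109 mm. That puts the fingertips at z ≈ 0.113, about 20 mm in front of the left handle.

```bash
python3 -m pendant '[[[0,0,30],[0,0,0]],[[0,0,60],[0,0,0]],[[0,0,90],[0,0,0]],[[0,0,109],[0,0,0]],[[0,0,109],[0,0,0]],[[0,0,109],[0,0,0]]]'
python3 - <<'E'
from station import r
import cv2
s=r.capture("side")["frame"][:,:,::-1][120:270,150:350];cv2.imwrite("pics/d1.png",cv2.resize(s,None,fx=4,fy=4))
E
```

```text
time_s: 2.0
tcp_pos: [0.4891, 0.1616, 0.1837]
ee_rot: [[0.999, -0.032, 0.0], [-0.032, -0.999, -0.0], [0.0, 0.0, -1.0]]
wrist_force: [-0.1, 0.4, 1.4]
gripper_width: 0.003
gripper_force: 0.0
```

View pics/d1.png

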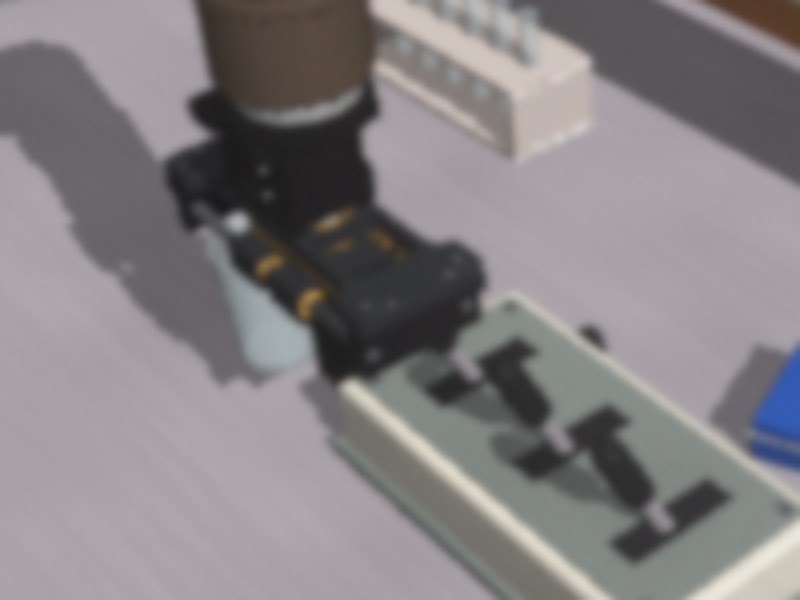

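In this crop the gripper sits in front of the left lever and hides its handle. The stem shows at (465,362). I'll advance gently.

```bash
M='python3 -m pendant'; 
python3 -m pendant '[[[5,0,0],[0,0,0]],[[10,0,0],[0,0,0]],[[14,0,0],[0,0,0]],[[14,0,0],[0,0,0]]]' | grep -E "pos|force|time"
python3 -m pendant '[[[2,0,0],[0,0,0]],[[4,0,0],[0,0,0]],[[4,0,0],[0,0,0]]]' | grep -E "pos|force"
python3 -m pendant '[[[2,0,0],[0,0,0]],[[4,0,0],[0,0,0]],[[4,0,0],[0,0,0]]]' | grep -E "pos|force"
```

```text
time_s: 2.45
tcp_pos: [0.5039, 0.1599, 0.1836]
wrist_force: [0.5, 0.4, -0.3]
gripper_force: 0.0
tcp_pos: [0.5073, 0.1596, 0.1832]
wrist_force: [0.5, 0.7, -1.0]
gripper_force: 0.0
tcp_pos: [0.5113, 0.1596, 0.1832]
wrist_force: [-0.0, -0.6, -0.7]
gripper_force: 0.0
```

```bash
python3 -m pendant '[[[2,0,0],[0,0,0]],[[3,0,0],[0,0,0]],[[3,0,0],[0,0,0]]]' | grep -E "pos|wrist"
python3 -m pendant '[[[2,0,0],[0,0,0]],[[3,0,0],[0,0,0]],[[3,0,0],[0,0,0]]]' | grep -E "pos|wrist"
python3 -m pendant '[[[2,0,0],[0,0,0]],[[3,0,0],[0,0,0]],[[3,0,0],[0,0,0]]]' | grep -E "pos|wrist"
```

```text
tcp_pos: [0.5142, 0.1595, 0.1832]
wrist_force: [0.4, -1.0, 0.8]
tcp_pos: [0.5172, 0.1594, 0.1833]
wrist_force: [0.4, -0.1, -0.4]
tcp_pos: [0.5197, 0.1592, 0.1833]
wrist_force: [-2.6, 1.4, 1.7]
```

```bash
python3 -m pendant '[[[2,0,0],[0,0,0]],[[3,0,0],[0,0,0]],[[3,0,0],[0,0,0]]]' | grep -E "pos|wrist"
python3 -m pendant '[[[2,0,0],[0,0,0]],[[3,0,0],[0,0,0]],[[3,0,0],[0,0,0]]]' | grep -E "pos|wrist"
python3 -m pendant '[[[2,0,0],[0,0,0]],[[2,0,0],[0,0,0]]]' | grep -E "pos|wrist"
```

```text
tcp_pos: [0.5233, 0.1592, 0.1832]
wrist_force: [-1.9, 0.1, 0.6]
tcp_pos: [0.5253, 0.159, 0.1832]
wrist_force: [-6.3, 1.8, 4.0]
tcp_pos: [0.5263, 0.1589, 0.1834]
wrist_force: [-10.1, 3.5, 8.8]
```

Force climbed from 2 N to 14 N over 3 mm, about 6 mm after first contact, so the left lever is blocked. I'll back off and try the middle one.

```bash
python3 -m pendant '[[[-15,0,0],[0,0,0]],[[-30,0,0],[0,0,0]],[[-30,30,0],[0,0,0]],[[-30,60,0],[0,0,0]],[[-30,85,0],[0,0,0]],[[-20,85,0],[0,0,0]],[[-12,85,0],[0,0,0]],[[-10,85,0],[0,0,0]],[[-10,85,0],[0,0,0]]]' | grep -E "pos|wrist|rot"
python3 -m pendant '[[[2,0,0],[0,0,0]],[[4,0,0],[0,0,0]],[[4,0,0],[0,0,0]]]' | grep -E "pos|wrist"
python3 -m pendant '[[[2,0,0],[0,0,0]],[[4,0,0],[0,0,0]],[[4,0,0],[0,0,0]]]' | grep -E "pos|wrist"
python3 -m pendant '[[[2,0,0],[0,0,0]],[[3,0,0],[0,0,0]],[[3,0,0],[0,0,0]]]' | grep -E "pos|wrist"
```

```text
tcp_pos: [0.5157, 0.075, 0.183]
ee_rot: [[0.999, -0.034, 0.0], [-0.034, -0.999, -0.0], [0.0, 0.0, -1.0]]
wrist_force: [0.5, 0.5, 0.0]
tcp_pos: [0.5187, 0.0745, 0.1832]
wrist_force: [-3.6, 1.2, 2.5]
tcp_pos: [0.5237, 0.0743, 0.1833]
wrist_force: [-2.2, 0.5, 1.4]
tcp_pos: [0.5265, 0.074, 0.1833]
wrist_force: [-1.9, 0.4, 1.2]
```

```bash
python3 -m pendant '[[[2,0,0],[0,0,0]],[[3,0,0],[0,0,0]],[[3,0,0],[0,0,0]]]' | grep -E "pos|wrist"
python3 -m pendant '[[[2,0,0],[0,0,0]],[[3,0,0],[0,0,0]],[[3,0,0],[0,0,0]]]' | grep -E "pos|wrist"
```

```text
tcp_pos: [0.5294, 0.0739, 0.1833]
wrist_force: [-2.1, 0.3, 1.5]
tcp_pos: [0.5324, 0.0738, 0.1833]
wrist_force: [-1.6, -0.1, 1.4]
```

The middle lever is free. I'll push it on.

```bash
python3 -m pendant '[[[3,0,0],[0,0,0]],[[6,0,0],[0,0,0]],[[9,0,0],[0,0,0]],[[12,0,0],[0,0,0]],[[15,0,0],[0,0,0]],[[18,0,0],[0,0,0]]]' | grep -E "pos|wrist"
python3 -m pendant '[[[3,0,0],[0,0,0]],[[6,0,0],[0,0,0]],[[9,0,0],[0,0,0]],[[12,0,0],[0,0,0]],[[15,0,0],[0,0,0]],[[18,0,0],[0,0,0]]]' | grep -E "pos|wrist"
python3 -m pendant '[[[3,0,0],[0,0,0]],[[6,0,0],[0,0,0]],[[9,0,0],[0,0,0]],[[9,0,0],[0,0,0]]]' | grep -E "pos|wrist"
python3 -m pendant '[[[2,0,0],[0,0,0]],[[4,0,0],[0,0,0]],[[4,0,0],[0,0,0]]]' | grep -E "pos|wrist"
python3 -m pendant '[[[2,0,0],[0,0,0]],[[4,0,0],[0,0,0]],[[4,0,0],[0,0,0]]]' | grep -E "pos|wrist"
```

```text
tcp_pos: [0.5505, 0.0732, 0.1832]
wrist_force: [-0.9, 0.6, 2.0]
tcp_pos: [0.5684, 0.0726, 0.1834]
wrist_force: [-1.9, 0.9, 3.2]
tcp_pos: [0.5775, 0.0722, 0.1829]
wrist_force: [-0.8, 1.0, -0.5]
tcp_pos: [0.581, 0.0719, 0.1828]
wrist_force: [-2.4, 1.2, -0.6]
tcp_pos: [0.5853, 0.0717, 0.1832]
wrist_force: [-2.0, 0.2, -0.9]
```

```bash
python3 -m pendant '[[[2,0,0],[0,0,0]],[[3,0,0],[0,0,0]],[[3,0,0],[0,0,0]]]' | grep -E "pos|wrist"
python3 -m pendant '[[[2,0,0],[0,0,0]],[[2,0,0],[0,0,0]]]' | grep -E "pos|wrist"
python3 -m pendant '[[[2,0,0],[0,0,0]],[[2,0,0],[0,0,0]]]' | grep -E "pos|wrist|time"
```

```text
tcp_pos: [0.5883, 0.0717, 0.1833]
wrist_force: [-1.7, -0.3, -0.5]
tcp_pos: [0.5904, 0.0718, 0.1833]
wrist_force: [-1.8, 0.3, -0.3]
time_s: 10.05
tcp_pos: [0.5923, 0.0717, 0.1833]
wrist_force: [-1.9, 0.7, -0.6]
```

```bash
python3 -m pendant '[[[2,0,0],[0,0,0]],[[2,0,0],[0,0,0]]]' | grep -E "pos|wrist"
python3 -m pendant '[[[2,0,0],[0,0,0]],[[2,0,0],[0,0,0]]]' | grep -E "pos|wrist"
```

```text
tcp_pos: [0.593, 0.0716, 0.183]
wrist_force: [-5.0, 0.4, 1.9]
tcp_pos: [0.5935, 0.0716, 0.1829]
wrist_force: [-9.7, 2.6, 4.3]
```

The stop was reached at TCP x = 0.593, against 0.594 expected from geometry. Next is the right lever.

```bash
python3 -m pendant '[[[-30,0,0],[0,0,0]],[[-65,0,0],[0,0,0]],[[-100,0,0],[0,0,0]],[[-100,0,0],[0,0,0]],[[-100,30,0],[0,0,0]],[[-100,60,0],[0,0,0]],[[-100,85,0],[0,0,0]],[[-90,85,0],[0,0,0]],[[-86,85,0],[0,0,0]],[[-86,85,0],[0,0,0]]]' | grep -E "pos|wrist"
python3 -m pendant '[[[2,0,0],[0,0,0]],[[4,0,0],[0,0,0]],[[4,0,0],[0,0,0]]]' | grep -E "pos|wrist"
python3 -m pendant '[[[2,0,0],[0,0,0]],[[4,0,0],[0,0,0]],[[4,0,0],[0,0,0]]]' | grep -E "pos|wrist"
python3 -m pendant '[[[2,0,0],[0,0,0]],[[3,0,0],[0,0,0]],[[3,0,0],[0,0,0]]]' | grep -E "pos|wrist"
python3 - <<'E'
from station import r
import cv2
s=r.capture("side")["frame"][:,:,::-1][120:270,150:350];cv2.imwrite("pics/d2.png",cv2.resize(s,None,fx=4,fy=4))
E
```

```text
tcp_pos: [0.5089, -0.0099, 0.1835]
wrist_force: [0.7, 0.6, 0.8]
tcp_pos: [0.5115, -0.01, 0.1832]
wrist_force: [-0.4, 0.7, -0.7]
tcp_pos: [0.5147, -0.0107, 0.1831]
wrist_force: [-2.3, 0.2, 0.5]
tcp_pos: [0.5183, -0.0108, 0.1833]
wrist_force: [-2.0, 0.6, 2.4]
```

View pics/d2.png

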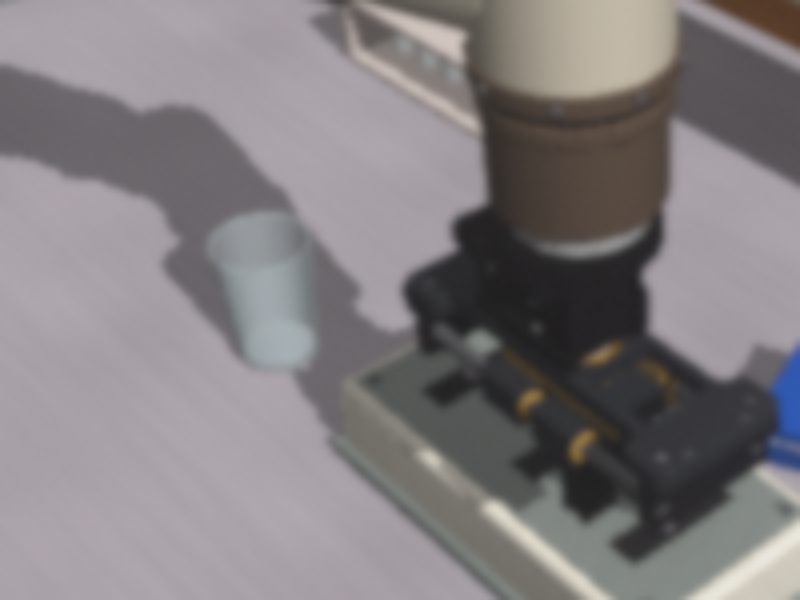

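The gripper hides the levers in this view. The near ends of the slots show at (450,385), (535,460) and (630,545), and the beaker stands untouched at (265,290). I'll keep feeling the right lever.

```bash
python3 -m pendant '[[[2,0,0],[0,0,0]],[[3,0,0],[0,0,0]],[[3,0,0],[0,0,0]]]' | grep -E "pos|wrist"
python3 -m pendant '[[[2,0,0],[0,0,0]],[[2,0,0],[0,0,0]]]' | grep -E "pos|wrist"
python3 -m pendant '[[[2,0,0],[0,0,0]],[[2,0,0],[0,0,0]]]' | grep -E "pos|wrist"
```

```text
tcp_pos: [0.5208, -0.0109, 0.1831]
wrist_force: [-4.7, 1.1, 3.8]
tcp_pos: [0.5217, -0.0111, 0.1831]
wrist_force: [-7.7, 1.7, 6.3]
tcp_pos: [0.5224, -0.0112, 0.1829]
wrist_force: [-12.7, 3.2, 8.0]
```

The right lever is blocked, so the left one must be free now. I'll withdraw and move 170 mm left.

```bash
python3 -m pendant '[[[-15,0,0],[0,0,0]],[[-30,0,0],[0,0,0]],[[-30,-40,0],[0,0,0]],[[-30,-80,0],[0,0,0]],[[-30,-120,0],[0,0,0]],[[-30,-155,0],[0,0,0]],[[-30,-170,0],[0,0,0]],[[-20,-170,0],[0,0,0]],[[-15,-170,0],[0,0,0]],[[-15,-170,0],[0,0,0]]]' | grep -E "pos|wrist"
python3 -m pendant '[[[3,0,0],[0,0,0]],[[6,0,0],[0,0,0]],[[6,0,0],[0,0,0]]]' | grep -E "pos|wrist"
python3 -m pendant '[[[2,0,0],[0,0,0]],[[4,0,0],[0,0,0]],[[4,0,0],[0,0,0]]]' | grep -E "pos|wrist"
python3 -m pendant '[[[2,0,0],[0,0,0]],[[3,0,0],[0,0,0]],[[3,0,0],[0,0,0]]]' | grep -E "pos|wrist"
```

```text
tcp_pos: [0.517, 0.1585, 0.183]
wrist_force: [0.5, -0.9, 0.2]
tcp_pos: [0.5225, 0.1586, 0.1833]
wrist_force: [-0.5, -0.9, 0.5]
tcp_pos: [0.5255, 0.1588, 0.1831]
wrist_force: [-3.6, 0.7, 1.2]
tcp_pos: [0.5292, 0.159, 0.1833]
wrist_force: [-3.1, 0.6, 1.6]
```

```bash
python3 -m pendant '[[[2,0,0],[0,0,0]],[[3,0,0],[0,0,0]],[[3,0,0],[0,0,0]]]' | grep -E "pos|wrist"
python3 -m pendant '[[[2,0,0],[0,0,0]],[[3,0,0],[0,0,0]],[[3,0,0],[0,0,0]]]' | grep -E "pos|wrist"
```

```text
tcp_pos: [0.5325, 0.1589, 0.1833]
wrist_force: [-1.9, 1.4, 2.3]
tcp_pos: [0.5354, 0.1588, 0.1832]
wrist_force: [-0.8, 0.1, 1.5]
```

The left lever is free. Its stop should come near TCP x = 0.596.

```bash
python3 -m pendant '[[[3,0,0],[0,0,0]],[[6,0,0],[0,0,0]],[[9,0,0],[0,0,0]],[[12,0,0],[0,0,0]],[[15,0,0],[0,0,0]],[[18,0,0],[0,0,0]]]' | grep -E "pos|wrist"
python3 -m pendant '[[[3,0,0],[0,0,0]],[[6,0,0],[0,0,0]],[[9,0,0],[0,0,0]],[[12,0,0],[0,0,0]],[[15,0,0],[0,0,0]],[[18,0,0],[0,0,0]]]' | grep -E "pos|wrist"
python3 -m pendant '[[[3,0,0],[0,0,0]],[[6,0,0],[0,0,0]],[[9,0,0],[0,0,0]],[[12,0,0],[0,0,0]],[[12,0,0],[0,0,0]]]' | grep -E "pos|wrist"
python3 -m pendant '[[[2,0,0],[0,0,0]],[[4,0,0],[0,0,0]],[[6,0,0],[0,0,0]],[[6,0,0],[0,0,0]]]' | grep -E "pos|wrist"
python3 -m pendant '[[[2,0,0],[0,0,0]],[[3,0,0],[0,0,0]],[[3,0,0],[0,0,0]]]' | grep -E "pos|wrist|time"
```

```text
tcp_pos: [0.5534, 0.1581, 0.1832]
wrist_force: [-2.0, 2.3, 1.3]
tcp_pos: [0.5713, 0.1575, 0.1834]
wrist_force: [-2.3, 1.6, 1.7]
tcp_pos: [0.5832, 0.1569, 0.1827]
wrist_force: [-1.1, 0.5, -0.7]
tcp_pos: [0.5893, 0.1566, 0.1832]
wrist_force: [-0.4, -0.5, -0.5]
time_s: 18.0
tcp_pos: [0.5923, 0.1567, 0.1833]
wrist_force: [-1.7, -0.2, -0.7]
```

```bash
python3 -m pendant '[[[2,0,0],[0,0,0]],[[2,0,0],[0,0,0]]]' | grep -E "pos|wrist"
python3 -m pendant '[[[2,0,0],[0,0,0]],[[2,0,0],[0,0,0]]]' | grep -E "pos|wrist"
```

```text
tcp_pos: [0.5943, 0.1567, 0.1833]
wrist_force: [-1.7, -0.5, -1.2]
tcp_pos: [0.5952, 0.1566, 0.1831]
wrist_force: [-5.0, 0.4, 1.0]
```

```bash
python3 -m pendant '[[[2,0,0],[0,0,0]],[[2,0,0],[0,0,0]]]' | grep -E "pos|wrist"
```

```text
tcp_pos: [0.5957, 0.1565, 0.1829]
wrist_force: [-9.4, 2.7, 3.3]
```

The left lever is at its stop. Now back to the right lever.

```bash
python3 -m pendant '[[[-30,0,0],[0,0,0]],[[-65,0,0],[0,0,0]],[[-100,0,0],[0,0,0]],[[-100,0,0],[0,0,0]],[[-100,-0,0],[0,0,0]]]' | grep -E "pos|wrist"
python3 -m pendant '[[[0,40,0],[0,0,0]],[[0,80,0],[0,0,0]],[[0,120,0],[0,0,0]],[[0,155,0],[0,0,0]],[[0,170,0],[0,0,0]],[[8,170,0],[0,0,0]],[[16,170,0],[0,0,0]],[[16,170,0],[0,0,0]]]' | grep -E "pos|wrist"
python3 -m pendant '[[[2,0,0],[0,0,0]],[[5,0,0],[0,0,0]],[[5,0,0],[0,0,0]]]' | grep -E "pos|wrist"
python3 -m pendant '[[[2,0,0],[0,0,0]],[[4,0,0],[0,0,0]],[[4,0,0],[0,0,0]]]' | grep -E "pos|wrist"
python3 -m pendant '[[[2,0,0],[0,0,0]],[[3,0,0],[0,0,0]],[[3,0,0],[0,0,0]]]' | grep -E "pos|wrist"
```

```text
tcp_pos: [0.4989, 0.1607, 0.1844]
wrist_force: [0.7, -0.0, -0.0]
tcp_pos: [0.5106, -0.0097, 0.1834]
wrist_force: [-0.6, -0.2, 0.3]
tcp_pos: [0.5136, -0.0101, 0.1833]
wrist_force: [0.5, 0.1, -0.1]
tcp_pos: [0.5174, -0.0107, 0.1834]
wrist_force: [-0.5, 0.2, -0.3]
tcp_pos: [0.5202, -0.0109, 0.1832]
wrist_force: [-0.2, 0.5, 0.4]
```

```bash
python3 -m pendant '[[[2,0,0],[0,0,0]],[[3,0,0],[0,0,0]],[[3,0,0],[0,0,0]]]' | grep -E "pos|wrist"
python3 -m pendant '[[[2,0,0],[0,0,0]],[[3,0,0],[0,0,0]],[[3,0,0],[0,0,0]]]' | grep -E "pos|wrist"
python3 -m pendant '[[[2,0,0],[0,0,0]],[[3,0,0],[0,0,0]],[[3,0,0],[0,0,0]]]' | grep -E "pos|wrist"
```

```text
tcp_pos: [0.5229, -0.011, 0.1832]
wrist_force: [-2.4, 0.4, 2.0]
tcp_pos: [0.5264, -0.0111, 0.1833]
wrist_force: [-2.2, 0.5, 1.2]
tcp_pos: [0.5295, -0.0112, 0.1833]
wrist_force: [-2.0, 0.3, 1.5]
```

The right lever is free now. Its stop should come near x = 0.590.

```bash
python3 -m pendant '[[[3,0,0],[0,0,0]],[[6,0,0],[0,0,0]],[[9,0,0],[0,0,0]],[[12,0,0],[0,0,0]],[[15,0,0],[0,0,0]],[[18,0,0],[0,0,0]]]' | grep -E "pos|wrist"
python3 -m pendant '[[[3,0,0],[0,0,0]],[[6,0,0],[0,0,0]],[[9,0,0],[0,0,0]],[[12,0,0],[0,0,0]],[[15,0,0],[0,0,0]],[[18,0,0],[0,0,0]]]' | grep -E "pos|wrist"
python3 -m pendant '[[[3,0,0],[0,0,0]],[[6,0,0],[0,0,0]],[[9,0,0],[0,0,0]],[[12,0,0],[0,0,0]],[[12,0,0],[0,0,0]]]' | grep -E "pos|wrist"
python3 -m pendant '[[[2,0,0],[0,0,0]],[[4,0,0],[0,0,0]],[[6,0,0],[0,0,0]],[[6,0,0],[0,0,0]]]' | grep -E "pos|wrist"
```

```text
tcp_pos: [0.5475, -0.0118, 0.1832]
wrist_force: [-1.7, 1.3, 2.2]
tcp_pos: [0.5654, -0.0124, 0.1833]
wrist_force: [-3.5, 1.7, 2.8]
tcp_pos: [0.5774, -0.0129, 0.1828]
wrist_force: [-0.1, 1.8, -1.6]
tcp_pos: [0.5834, -0.0132, 0.1832]
wrist_force: [-1.2, -0.0, 0.0]
```

```bash
python3 -m pendant '[[[2,0,0],[0,0,0]],[[4,0,0],[0,0,0]],[[4,0,0],[0,0,0]]]' | grep -E "pos|wrist"
python3 -m pendant '[[[2,0,0],[0,0,0]],[[2,0,0],[0,0,0]]]' | grep -E "pos|wrist"
python3 -m pendant '[[[2,0,0],[0,0,0]],[[2,0,0],[0,0,0]]]' | grep -E "pos|wrist"
```

```text
tcp_pos: [0.5875, -0.0133, 0.1834]
wrist_force: [-1.7, -0.8, 0.5]
tcp_pos: [0.5894, -0.0133, 0.1833]
wrist_force: [-2.0, 0.3, -0.4]
tcp_pos: [0.5905, -0.0134, 0.1831]
wrist_force: [-4.2, 0.8, 0.8]
```

```bash
python3 -m pendant '[[[2,0,0],[0,0,0]],[[2,0,0],[0,0,0]]]' | grep -E "pos|wrist"
python3 -m pendant '[[[-30,0,0],[0,0,0]],[[-65,0,0],[0,0,0]],[[-110,0,0],[0,0,0]],[[-140,0,0],[0,0,0]],[[-140,0,-40],[0,0,0]],[[-140,0,-80],[0,0,0]],[[-180,0,-80],[0,0,0]],[[-180,0,-80],[0,0,0]],[[-180,0,-80],[0,0,0]]]' | grep -E "time|pos|wrist"
python3 - <<'E'
from station import r
import cv2
s=r.capture("top")["frame"][:,:,::-1][110:260,190:430];cv2.imwrite("pics/d3.png",cv2.resize(s,None,fx=3.3,fy=3.3))
s=r.capture("side")["frame"][:,:,::-1][150:300,190:390];cv2.imwrite("pics/d4.png",cv2.resize(s,None,fx=4,fy=4))
E
```

```text
tcp_pos: [0.591, -0.0134, 0.1829]
wrist_force: [-8.7, 2.4, 3.5]
time_s: 25.6
tcp_pos: [0.4138, -0.0069, 0.2644]
wrist_force: [-0.1, -0.0, -0.1]
```

View pics/d3.png

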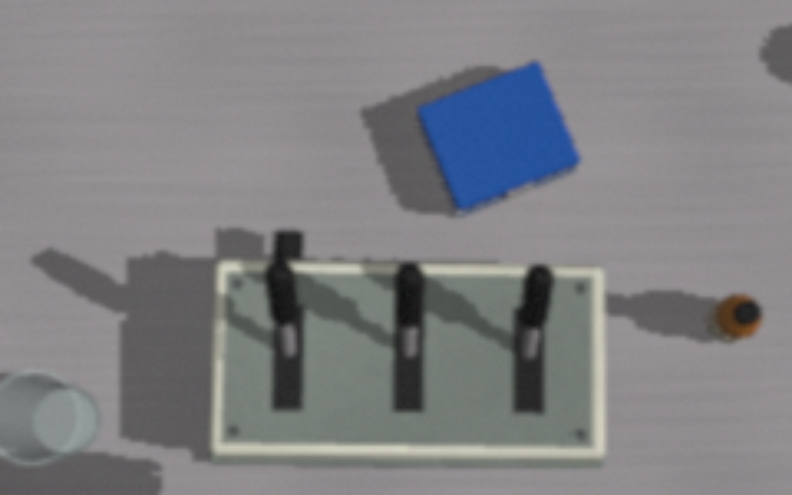

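View pics/d4.png

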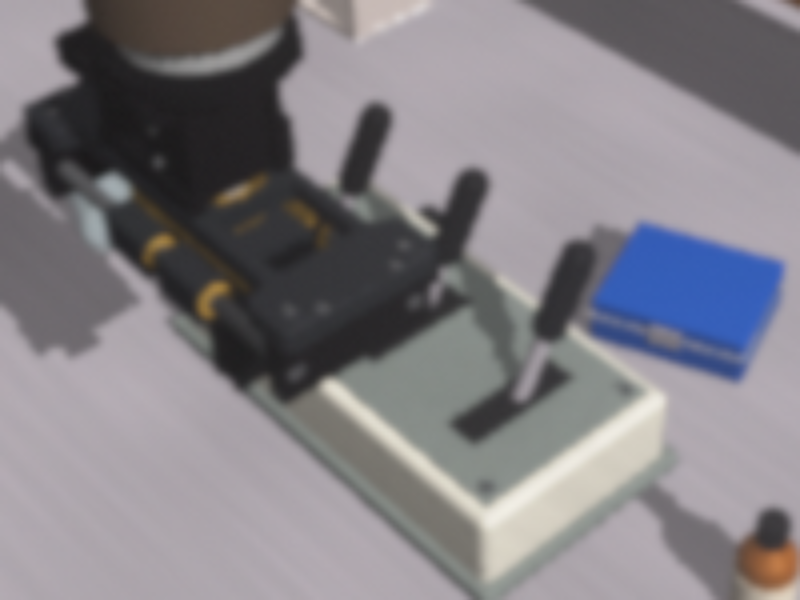

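All three levers lean to the far side, with tips at (282,275), (409,275) and (540,275) in the top crop, level with each other. The beaker, bottle and slide box are undisturbed, and the robot touches nothing.

```bash
python3 -c "
from station import r
print(r.finish_job())"
```

```text
the job is handed in; nothing more can be done
None
```

All three levers are home, thrown in the order middle, left, right; the wrist force read at most about 15 N, the bystanders look unmoved, and I handed the job in at about 26 s (no verdict was returned).

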